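# Line up the spice jars with a straightedge

### The job

Take the wooden straightedge by its grip and use its long front edge to push the four spice jars together, keeping them upright, into one straight row against the sprung rail, pressing gently until you feel the rail's bar give a few millimetres under the whole row, and no harder. Then ease off and let go of the straightedge, leaving it flat on the worktop along the front of the row, where it keeps the jars in line. Do not touch the jars with the gripper, and leave the other things alone.

Things in the scene. Friction and masses are not known exactly. Their poses are not given: they have to be found in the camera images.
- rail: Low wooden alignment rail, screwed to the worktop: a back wall 260 mm long and 52 mm high (x = +30 to +80 mm with its foot) with a sprung wooden bar in front of it (see rail_front). Origin on the worktop, under the middle of its length; z up; y along the rail; x points from the row into the rail, the way the row is pushed.
- rail_front (a point): Fixed point at x = -30 mm, y = 0, 28 mm up in the rail's frame: the foremost place of the sprung bar's face (250 mm long, 6 to 50 mm high). Unloaded the face lies here or up to 24 mm further in (+x): its depth differs each time and is not measured, so feel for it. The bar stays parallel, gives 1 mm per 2 N over 12 mm, springs back. Made for pushes of 4 to 12 N; over 15 N is too much.
- straightedge: Loose wooden straightedge, 0.22 to 0.37 kg, T-shaped from above, lying flat right of the row, its edge turned roughly to it. Origin on its underside below the grip; z up. Straight front edge at x = +75 mm, y = -115 to +115 mm, 14 mm high. A 9 mm thick, 70 mm wide plate (to x = -28 mm) carries the dark grip block: 44 mm along x, 24 mm along y, up to 80 mm high.
- straightedge_grip (a point): Point on the axis of the straightedge's grip block, 55 mm above its underside, the place to grip firmly across its 24 mm (closing along y); axes as the straightedge's.
- straightedge_edge (a point): Middle of the straightedge's front edge, 7 mm above its underside; axes as the straightedge's.
- jar_a_center (a point): Spice jar with dark cap, an upright cylinder 41 mm in diameter and 105 mm high, 0.08 to 0.15 kg, loose on the worktop. This point is on its axis, half-way up. One of four alike standing about 52 mm apart in a ragged row in front of the rail, within 90 mm of its middle along y and at x = -130 to -75 mm in its frame; which stands where varies.
- jar_b_center (a point): Spice jar with dark cap, an upright cylinder 41 mm in diameter and 105 mm high, 0.08 to 0.15 kg, loose on the worktop. This point is on its axis, half-way up. One of four alike standing about 52 mm apart in a ragged row in front of the rail, within 90 mm of its middle along y and at x = -130 to -75 mm in its frame; which stands where varies.
- jar_c_center (a point): Spice jar with dark cap, an upright cylinder 41 mm in diameter and 105 mm high, 0.08 to 0.15 kg, loose on the worktop. This point is on its axis, half-way up. One of four alike standing about 52 mm apart in a ragged row in front of the rail, within 90 mm of its middle along y and at x = -130 to -75 mm in its frame; which stands where varies.
- jar_d_center (a point): Spice jar with dark cap, an upright cylinder 41 mm in diameter and 105 mm high, 0.08 to 0.15 kg, loose on the worktop. This point is on its axis, half-way up. One of four alike standing about 52 mm apart in a ragged row in front of the rail, within 90 mm of its middle along y and at x = -130 to -75 mm in its frame; which stands where varies.
- salt_shaker_center (a point): Glass salt shaker with steel cap, 44 mm wide, 90 mm high, standing just beyond the far end of the row; centre. A bystander: leave it alone.
- garlic_bulb_center (a point): Garlic bulb, 53 mm, right of the row towards the back; centre. A bystander: leave it alone.
- mug_center (a point): Mug, 78 mm wide (109 with handle), 101 mm high, towards the back; centre of its bowl, half-way up. A bystander: leave it alone.
- pepper_mill_center (a point): Wooden pepper mill, 58 mm wide, 170 mm high, left behind the rail; half-way up. A bystander: leave it alone.
- timer_center (a point): Wind-up kitchen timer, 67 mm wide, 54 mm high, left behind the rail; half-way up. A bystander: leave it alone.
Things that resemble listed ones, but are neither listed nor needed, are in the scene too. What is shaped like the part that bears jar_a_center but blue or pink is not meant.

How it is judged:
By the outcome, as a careful person would: the job done as asked, in the order asked, and still so for the second after the job is handed in, with the robot touching nothing.
It also fails if it takes over 54 s, if anything falls off the work surface, if the arm or the gripper's body presses on something with over 40 N, if the wrist force passes 120 N, or if a joint passes its speed limit or range.

### The arm

A 6-joint arm with a two-finger parallel gripper is mounted at the origin on a cart in front of the work surface, level with it; the furniture and walls round the work are solid. World frame = base frame: x ahead of the robot, y to its left, z up, the work surface at z = 0. Lengths are in m, angles in rad, forces in N, time in s.
With the tool pointing down it reaches from about 0.275 to 0.875 m from the base axis. Payload 12.5 kg.
Tool frame: the origin (TCP) lies on the centre line of the jaws, within the pads' length; the fingertips stand r.finger_overhang ahead of it and the grasp point (between the pads) lies 3 mm ahead of it (r.finger_overhang is the distance from the TCP to the fingertips, in m); z points along the fingers, y is the direction in which the jaws open and shut (so a half turn about z gives the same grasp; the last joint's range is limited). The gripper opens to 85 mm and grips with 20 to 120 N. Pads are 22 mm wide; open, the fingers measure 114 mm over their backs; the gripper's body (76 mm by 85 mm) begins 54 mm behind the grasp point. The pads swing forward as they close: fully open they stand 13 mm farther back than shut.
Start: joints at [1.109, 0.351, 1.652, -0, 1.139, -0.085], TCP at [0.202, 0.511, 0.253] pointing down, gripper open.
Joint ranges: [-2.75, 2.75], [-0.79, 2.1], [0.01, 2.65], [-1.57, 4.71], [0.07, 3.14], [-2.87, 2.87]. Speed limits (rad/s): [2.22, 2.22, 2.79, 3.14, 3.14, 3.14].

### API

Orientations are given as a unit quaternion [x, y, z, w].
In Python, from cell import r, optics gives the robot as it stands. The module is installed in compiled form; this text tells all that it offers. Calls block until the motion is done:
- r.move_to(position, orientation): joint-space move of the TCP to a pose.
- r.move_linear(position, rot=None, vel=0.15): straight line of the TCP; rot=None keeps the orientation; vel is the mean speed in m/s.
- r.set_joints(angles): joint-space move.
- r.set_gripper(opening, squeeze=None): opening from 0.0 (shut) to 1.0 (fully open); squeeze is the grip in N (None keeps the last); returns when the fingers have stopped.
- r.sleep(seconds).
- r.inverse_kinematics(position, orientation): joint angles nearest the present ones, or None.
- optics.get_image(name): name is "side" or "top" or "wrist"; returns a dict with "pixels" (400x640x3 uint8, red, green, blue), "depth" (400x640 float32, m along the optical axis (not along the pixel's ray), 0 where there is no reading), "fx", "fy", "cx", "cy" (pixels), "camera_from_world" (4x4, takes a point from world to camera coordinates); the wrist camera has in their place "mount" (4x4, takes a point from camera to tool coordinates, whose origin is the TCP and whose axes are the flange's). Camera axes: x right, y down, z forward; pixel columns grow to the right and rows downward; lengths in m; the calibration is good to about 2 mm. A picture is of the moment at which its call begins: read the wrist's pose just before it.
A pose or a line that the arm cannot do raises r.PlanningError and nothing moves.
- r.hand_in(): hands the job in, once; it reports no verdict.
Readings, each from a call of its own:
- r.current_t(): time.
- r.current_q(): joint angles.
- r.current_qvel(): joint speeds.
- r.current_effort(): joint torques, N m.
- r.current_tool_pos(): TCP position.
- r.current_ee_rot(): TCP orientation.
- r.current_contact_force(): force on the tool from outside, world axes, zero at the start.
- r.current_torque(): the same for the moment, N m.
- r.current_opening(): opening from 0.0 (shut) to 1.0 (fully open).
Only numpy, scipy, OpenCV 4.12 (cv2) and the standard library are available. Lean on these libraries where they do the work, as an engineer would, in place of code of your own. Each camera call takes 0.05 s, during which the arm holds its last target. There are 200 camera calls.

## Working session

There is one attempt and no reset: what is moved stays moved. The work goes in short steps, each a Python script; the robot and the scene stay as the last script left them, time stands still between calls to the robot, and variables do not carry over. Pictures are saved under pics/ and viewed, about 8 in all and at most 12, crops included, and the job is handed in when it is done.

```bash
mkdir -p pics; cat > h.py <<'E'
import numpy as np, cv2
from cell import r, optics
from scipy.spatial.transform import Rotation as R
def grab(n):
    T=None
    if n=="wrist": p,q=r.current_tool_pos(),r.current_ee_rot()
    im=optics.get_image(n)
    if n=="wrist":
        W=np.eye(4);W[:3,:3]=R.from_quat(q).as_matrix();W[:3,3]=p
        T=W@np.array(im["mount"])
    else: T=np.linalg.inv(np.array(im["camera_from_world"]))
    d=im["depth"];v,u=np.mgrid[:d.shape[0],:d.shape[1]]
    P=np.stack([(u-im["cx"])/im["fx"]*d,(v-im["cy"])/im["fy"]*d,d],-1)@T[:3,:3].T+T[:3,3]
    P[d==0]=np.nan
    return im["pixels"],P,T
def save(n,px): cv2.imwrite(f"pics/{n}.png",cv2.cvtColor(px,cv2.COLOR_RGB2BGR))
E
python3 - <<'E'
from h import *
for n in("top","side"):
    px,P,T=grab(n);save(n+"0",px);np.savez(n+"0.npz",px=px,P=P,T=T);print(n,T[:3,3],T[:3,2])
print(r.current_t(),r.finger_overhang,r.current_tool_pos(),r.current_ee_rot(),r.current_contact_force())
E
```

```text
top [ 0.35081821 -0.06154481  1.37897017] [ 0.14306622  0.00233599 -0.98971036]
side [ 0.0709208  -0.89664279  0.74162179] [ 0.41690719  0.71936619 -0.5556084 ]
0.1 0.022 [0.20222607 0.51119437 0.25283837] [ 1.87269400e-01  9.82308463e-01 -4.86714589e-04 -1.36251033e-04] [ 0.22854092  0.59794435 -0.04430962]
```

View pics/top0.png

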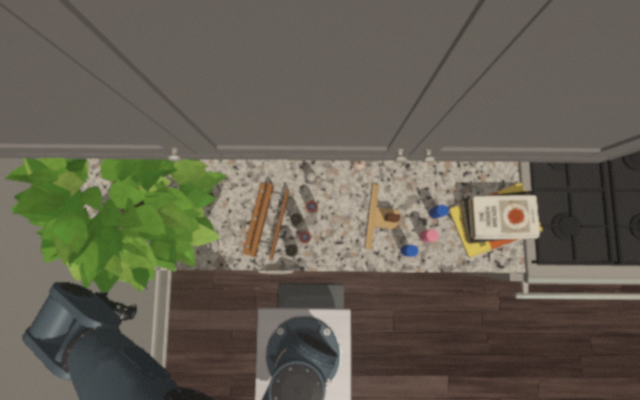

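View pics/side0.png

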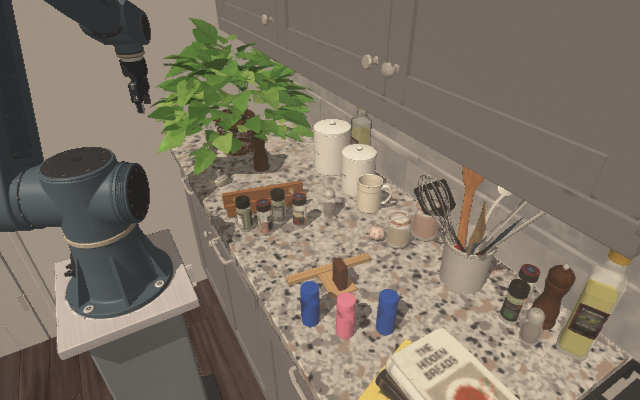

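Top view: the rail shows at cols 248-290, the jars at (290-312, 205-250), and the straightedge's T at (375,215) with its dark grip at (392,217). Side view: the jars are at (243-300, 210), the T at (330,270) with its grip at (340,272).

Lookalikes: blue jars at side (310,303) and (387,312), a pink jar at (346,316), and a dark-capped jar far right at (515,300). The only T-shape with a dark grip is at (340,272). I'll fuse depth into an ortho map as the close check.

```bash
python3 - <<'E'
from h import *
# ortho: 1mm/px; x up, y left.  area x .2..0.8, y -0.35...0.45
W=800;H=600;out=np.zeros((H,W,3),np.uint8);zb=np.full((H,W),-1.)
for n in("top","side"):
    f=np.load(n+"0.npz");P=f["P"];px=f["px"]
    b=P[...,2]; sel=(b>-.02)&(b<.25)
    X,Y,Z,C=P[sel][:,0],P[sel][:,1],P[sel][:,2],px[sel]
    print(n,"table z",np.nanmedian(Z[(Z<.02)]))
    i=((.85-X)*1000).astype(int);j=((.40-Y)*1000).astype(int)
    for a,c,z,col in zip(i,j,Z,C):
        if 1<=a<H-1 and 1<=c<W-1:
            s=np.s_[a-1:a+2,c-1:c+2];m=z>zb[s]
            zb[s][m]=z;out[s][m]=col
for k in range(0,800,100):
    cv2.putText(out,f"{.4-k/1000:.1f}",(k,595),0,.4,(255,0,0));cv2.line(out,(k,0),(k,8),(255,0,0))
    if k<600: cv2.putText(out,f"{.85-k/1000:.2f}",(0,k+5),0,.4,(255,0,0))
save("ortho",out)
s=np.load("side0.npz");save("sidecrop",cv2.resize(s["px"][170:350,200:420],None,fx=3.3,fy=3.3,interpolation=cv2.INTER_CUBIC))
E
```

```text
top table z 0.0014130246924707324
side table z 0.0011560756410158857
```

View pics/ortho.png

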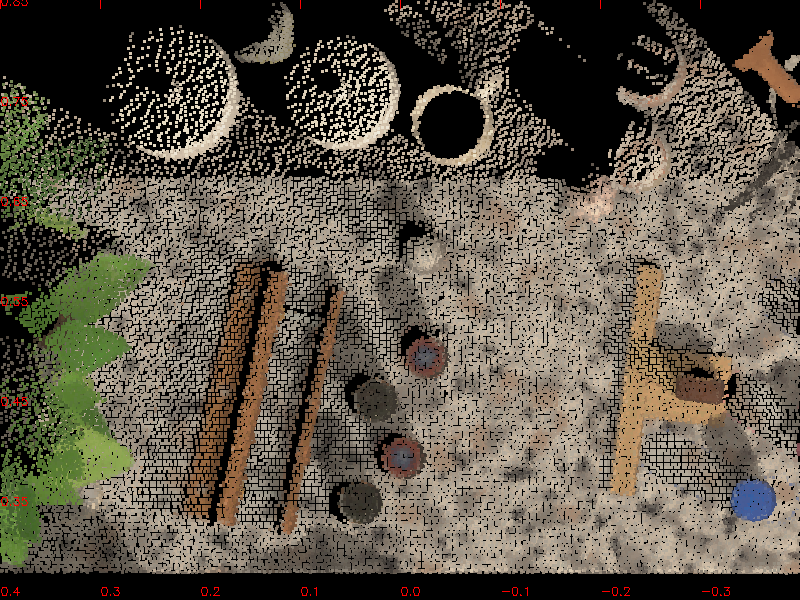

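View pics/sidecrop.png

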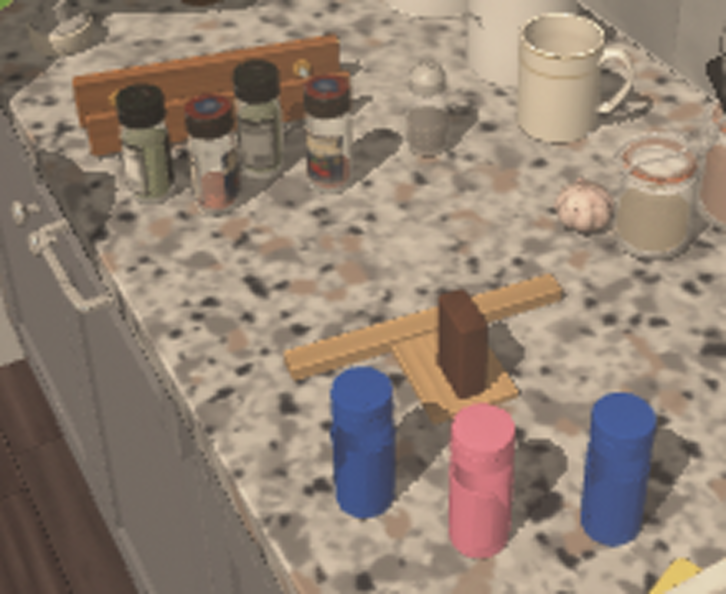

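The ortho map confirms the single T with its dark grip at about (0.465,-0.29), four jars near y≈0, and the salt shaker at about (0.6,-0.02). Next come the precise fits.

```bash
cat > fit.py <<'E'
from h import *
def cloud(tag="0",names=("top","side")):
    A=[];C=[]
    for n in names:
        f=np.load(n+tag+".npz");m=np.isfinite(f["P"][...,2])&(f["P"][...,2]<.3)
        A.append(f["P"][m]);C.append(f["px"][m])
    return np.vstack(A),np.vstack(C).astype(int)
def box(P,x0,x1,y0,y1,z0,z1): return (P[:,0]>x0)&(P[:,0]<x1)&(P[:,1]>y0)&(P[:,1]<y1)&(P[:,2]>z0)&(P[:,2]<z1)
def rect(p): # min area rect -> centre, sizes, dir of long side
    (c,s,a)=cv2.minAreaRect((p[:,:2]*1000).astype(np.float32));
    if s[0]<s[1]: s=s[::-1];a+=90
    return np.array(c)/1000,s,a
E
python3 - <<'E'
from fit import *
for nm in(("top",),("side",)):
    P,C=cloud(names=nm); print(nm)
    print("wall",rect(P[box(P,.3,.62,.115,.22,.045,.06)]))
    print("bar",rect(P[box(P,.3,.6,.055,.135,.043,.06)&(P[:,1]<.1875-.22*P[:,0]+.02)]))
    for c in((.496,-.015),(.453,.037),(.395,.007),(.352,.05)):
        q=P[box(P,c[0]-.03,c[0]+.03,c[1]-.03,c[1]+.03,.098,.115)]
        e,rad=cv2.minEnclosingCircle((q[:,:2]*1000).astype(np.float32));print("jar",np.round(e,1),round(rad,1),len(q),q[:,2].max())
    q=P[box(P,.55,.64,-.06,.02,.02,.1)];print("salt",q.min(0),q.max(0))
    q=P[box(P,.63,.7,-.26,-.15,.015,.1)];print("garlic",q.min(0),q.max(0))
    wood=(C[:,0]-C[:,2]>50)
    q=P[box(P,.33,.6,-.27,-.19,.0115,.018)&wood];print("edge",rect(q),len(q),np.median(q[:,2]))
    q=P[box(P,.40,.52,-.34,-.24,.074,.09)];print("grip",rect(q),len(q),np.median(q[:,2]))
    q=P[box(P,.40,.52,-.34,-.24,.006,.0115)&wood];print("plate",rect(q),len(q))
E
```

```text
('top',)
wall (array([0.44787524, 0.14973244]), (260.00048828125, 65.09406280517578), 179.82848358154297)
bar (array([0.43775629, 0.08916041]), (246.57070922851562, 10.38658332824707), 167.4593734741211)
jar [492.3 -25.7] 19.9 115 0.11145543776272171
jar [449.2  26.1] 20.1 120 0.11226136099373818
jar [392.   -2.2] 20.0 118 0.11308098885068474
jar [347.4  41.7] 20.1 120 0.11263999055638685
salt [ 0.5751748  -0.04169226  0.02222542] [ 0.61155522 -0.00331683  0.09148348]
garlic [ 0.63070213 -0.25124543  0.01613011] [ 0.66569151 -0.16518547  0.0539255 ]
edge (array([ 0.46813043, -0.24702307]), (228.3279266357422, 44.933528900146484), 172.75887298583984) 295 0.014272019480065845
grip (array([ 0.4621456 , -0.29802866]), (40.658935546875, 23.736679077148438), 88.89537811279297) 89 0.07979346986696623
plate (array([ 0.4712359 , -0.28098901]), (93.62448120117188, 84.29224395751953), 81.70193481445312) 226
('side',)
wall (array([0.45041028, 0.14832428]), (262.66583251953125, 66.1601791381836), 0.07878521829843521)
bar (array([0.43920032, 0.08733348]), (248.484619140625, 15.853097915649414), 166.82684326171875)
jar [492.4 -26.3] 20.8 105 0.10904963017594216
jar [448.2  26.7] 22.1 101 0.10900162607804798
jar [384.9   5.9] 32.4 125 0.11001199420589514
jar [347.   41.6] 22.3 121 0.10957155050739875
salt [ 0.57608241 -0.04614592  0.02005232] [ 0.61544452 -0.00898962  0.09113524]
garlic [ 0.63022359 -0.25998126  0.01503439] [ 0.69997973 -0.16852606  0.0999168 ]
edge (array([ 0.46769177, -0.24716486]), (227.62088012695312, 46.9661750793457), 172.7039794921875) 503 0.014614655096836793
grip (array([ 0.46023715, -0.30071069]), (42.610321044921875, 23.543453216552734), 80.07038116455078) 141 0.08042533392038187
plate (array([ 0.46078632, -0.28594681]), (104.34323120117188, 84.2109146118164), 172.5059585571289) 327
```

```bash
cat >> h.py <<'E'
def quat(psi): # tool down, tool y = -y of straightedge at yaw psi
    y=np.array([np.sin(psi),-np.cos(psi),0]);z=np.array([0,0,-1.]);x=np.cross(y,z)
    return R.from_matrix(np.c_[x,y,z]).as_quat()
E
python3 - <<'E'
from fit import *
P,C=cloud()
q=P[box(P,.0,.32,.1,.7,.1,.3)];print("plant near",len(q),q.max(0) if len(q) else '')
for n,m in(("blue",(C[:,2]-C[:,0]>60)),("pink",(C[:,0]-C[:,1]>60)&(C[:,2]-C[:,1]>15))):
    q=P[box(P,.2,.6,-.5,-.28,.08,.14)&m]
    print(n,len(q),q.min(0),q.max(0))
r.move_linear([.12,.31,.36],vel=.4)
r.move_to([.40,.03,.40],quat(np.radians(77.2)))
px,Pw,T=grab("wrist");save("w1",px);np.savez("w10.npz",px=px,P=Pw,T=T)
r.move_to([.455,-.27,.32],quat(np.radians(82.7)))
px,Pw,T=grab("wrist");save("w2",px);np.savez("w20.npz",px=px,P=Pw,T=T)
print(r.current_t(),r.current_contact_force(),r.current_q())
save("w12",np.hstack([cv2.resize(cv2.imread(f"pics/w{i}.png")[...,::-1],(400,250)) for i in(1,2)]))
E
```

```text
plant near 3685 [0.31997832 0.6993531  0.29999442]
blue 770 [ 0.32995622 -0.47655546  0.08049791] [ 0.50173856 -0.33327989  0.11259334]Traceback (most recent call last):
  File "<stdin>", line 6, in <module>
    return umr_minimum(a, axis, None, out, keepdims, initial, where)
ValueError: zero-size array to reduction operation minimum which has no identity
```

```bash
python3 - <<'E'
from fit import *
f=np.load("side0.npz");print("pink cap",f["P"][300,346],"blue2",f["P"][296,387],"blue1",f["P"][288,310])
r.move_linear([.12,.31,.36],vel=.4)
r.move_to([.40,.03,.40],quat(np.radians(77.2)))
px,Pw,T=grab("wrist");save("w1",px);np.savez("w10.npz",px=px,P=Pw,T=T)
r.move_to([.455,-.27,.32],quat(np.radians(82.7)))
px,Pw,T=grab("wrist");save("w2",px);np.savez("w20.npz",px=px,P=Pw,T=T)
print(r.current_t(),r.current_contact_force(),r.current_q())
save("w12",np.hstack([cv2.resize(cv2.imread(f"pics/w{i}.png")[...,::-1],(400,250)) for i in(1,2)]))
E
```

```text
pink cap [ 0.3978103  -0.42356966  0.10817194] blue2 [ 0.47833131 -0.45580711  0.10595107] blue1 [ 0.3505176  -0.35630793  0.10723963]
3.6583 [ 0.30826326 -0.30292495  1.38226237] [-6.21510222e-01  2.48947337e-01  1.61990201e+00  2.23056949e-04
  1.27190039e+00 -4.95469290e-01]
```

View pics/w12.png

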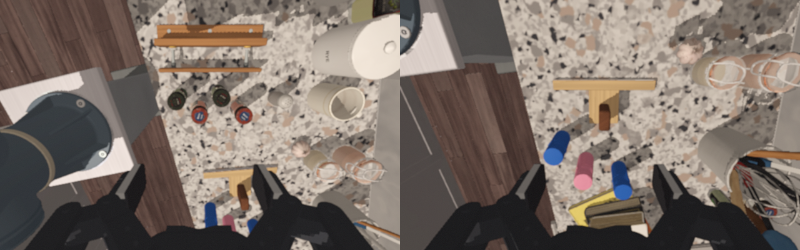

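The wrist views show the rail, bar and jars cleanly (left, bar at about (210,70), jars at (178-245,98-116)), and the straightedge with its grip (right, (603,85) and (604,115)). I'll refine the fits from these clouds.

```bash
python3 - <<'E'
from fit import *
P,C=cloud(names=("w1",));wood=(C[:,0]-C[:,2]>40)
a=np.radians(77.2);xr=np.array([np.cos(a),np.sin(a)]);yr=np.array([-xr[1],xr[0]]);o=np.array([.4385,.0882])
L=np.c_[(P[:,:2]-o)@xr,(P[:,:2]-o)@yr]
m=wood&(abs(L[:,1])<.14)&(P[:,2]>.042)&(P[:,2]<.065)
for nm,x0,x1 in(("bar",-.03,.03),("wall",.03,.11)):
    s=m&(L[:,0]>x0)&(L[:,0]<x1);q=L[s]
    b=np.clip(((q[:,1]+.12)/.02).astype(int),0,11)
    lo=np.array([np.percentile(q[b==k,0],8) for k in range(12)]);c=np.arange(12)*.02-.11
    pf=np.polyfit(c,lo,1);print(nm,len(q),"front x at y0",pf[1],"dyaw deg",-np.degrees(pf[0]),"y range",q[:,1].min(),q[:,1].max(),"z",np.median(P[s,2]),"res",np.std(lo-np.polyval(pf,c)))
for c in((.4923,-.026),(.4487,.0264),(.392,-.002),(.347,.0417)):
    q=P[(np.hypot(*(P[:,:2]-c).T)<.032)&(P[:,2]>.097)&(P[:,2]<.118)]
    e,rad=cv2.minEnclosingCircle((q[:,:2]*1000).astype(np.float32));e=np.array(e)/1000;print("jar",e,rad,(e-o)@xr,(e-o)@yr)
P,C=cloud(names=("w2",));wood=(C[:,0]-C[:,2]>40)
g=P[box(P,.40,.52,-.34,-.24,.072,.09)];print("grip",rect(g),len(g),np.median(g[:,2]))
a=np.radians(82.7);xs=np.array([np.cos(a),np.sin(a)]);ys=np.array([-xs[1],xs[0]]);o=np.array(rect(g)[0])
L=np.c_[(P[:,:2]-o)@xs,(P[:,:2]-o)@ys]
s=wood&(L[:,0]>.03)&(L[:,0]<.1)&(abs(L[:,1])<.14)&(P[:,2]>.008)&(P[:,2]<.03);q=L[s]
b=np.clip(((q[:,1]+.11)/.02).astype(int),0,10);c=np.arange(11)*.02-.10
hi=np.array([np.percentile(q[b==k,0],97) for k in range(11)])
pf=np.polyfit(c,hi,1);print("edge",pf[1],"dyaw",-np.degrees(pf[0]),"y",q[:,1].min(),q[:,1].max(),"res",np.std(hi-np.polyval(pf,c)))
s=(L[:,0]>-.05)&(L[:,0]<.0)&(abs(L[:,1])<.05)&wood&(P[:,2]<.012)&(P[:,2]>.006);print("plate back",L[s,0].min(),L[s,1].min(),L[s,1].max())
E
```

```text
bar 1142 front x at y0 -0.003473336005562343 dyaw deg 0.1628918943864682 y range -0.12643444012103472 0.12000964522438254 z 0.05050603279230592 res 1.2410045733813485e-05
wall 2321 front x at y0 0.055943325699869664 dyaw deg 0.19134256813749617 y range -0.13124423357300624 0.12595122222153537 z 0.05263702845131135 res 3.7030246192836845e-05
jar [ 0.49632941 -0.02582616] 20.136798858642578 -0.09838052225695097 -0.08165463401863325
jar [0.45298074 0.02575383] 20.24881362915039 -0.057686153590758495 -0.027955742317129436
jar [ 0.39597784 -0.00255579] 19.993114471435547 -0.09792117387624226 0.021358642870798885
jar [0.35124689 0.04107123] 20.287874221801758 -0.06528838389035445 0.07464350882116197
grip (array([ 0.46522198, -0.29943607]), (43.22483825683594, 24.082426071166992), 82.47798156738281) 625 0.08026297645289066
edge 0.07426281398541344 dyaw -0.1509078606400128 y -0.11488581683181491 0.11454655373466595 res 0.000335134125344102
plate back -0.027919384913819893 -0.03495189827759795 0.03449128250850258
```

Fits are consistent (grip 43×24 mm at z 80 mm, edge 74 mm ahead of it, rail yaw 77.4°, bar front at -4 mm, jars 40 mm). Next I grip and carry it to just short of the row.

```bash
cat >> h.py <<'E'
psi=np.radians(77.38);xr=np.array([np.cos(psi),np.sin(psi)]);yr=np.array([-xr[1],xr[0]])
a0=np.radians(77.2);o=np.array([.4385,.0882])-.0034*np.array([-np.sin(a0),np.cos(a0)])
def pose(e,z): return [*(o+(e-.075)*xr),z]   # e: edge position, rail-local x
def F(n=8):
    f=[];t=[]
    for _ in range(n): f.append(r.current_contact_force());t.append(r.current_torque());r.sleep(.02)
    f=np.mean(f,0);return f[:2]@xr,f[:2]@yr,f[2],np.mean(t,0)
E
python3 - <<'E'
from h import *
g=[.4652,-.2994];q=quat(np.radians(82.55))
r.move_to([*g,.13],q);r.move_linear([*g,.058],vel=.1)
print("down",F())
r.set_gripper(.0,80);print("gripped",r.current_opening(),F(),r.current_tool_pos())
r.move_linear([*g,.061],vel=.03);print("lifted",F())
r.move_linear(pose(-.145,.061),quat(psi),vel=.1);print("pre",F(),r.current_tool_pos())
px,P,T=grab("side");save("s1",px[170:350,160:420].repeat(3,0).repeat(3,1));print(r.current_t())
E
```

```text
down (np.float64(-0.1167443467817853), np.float64(0.07834596281328599), np.float64(-0.011784088524491754), array([ 0.01226385, -0.00195081,  0.00243676]))
gripped 0.2762625188083206 (np.float64(-0.19320853928629883), np.float64(0.2618088806486672), np.float64(3.6568247023867504), array([0.03269945, 0.14119978, 0.03148508])) [ 0.46533507 -0.29952085  0.05821321]
lifted (np.float64(0.01684174919517669), np.float64(-0.06234895085837397), np.float64(-2.694587341941712), array([-0.04121644, -0.00436005,  0.00956205]))
pre (np.float64(0.2220307533878501), np.float64(-0.006842886776688511), np.float64(-2.7076488515385044), array([-0.04562831,  0.01038998,  0.00470853])) [ 0.39381557 -0.12742523  0.06099177]
8.7583
```

View pics/s1.png

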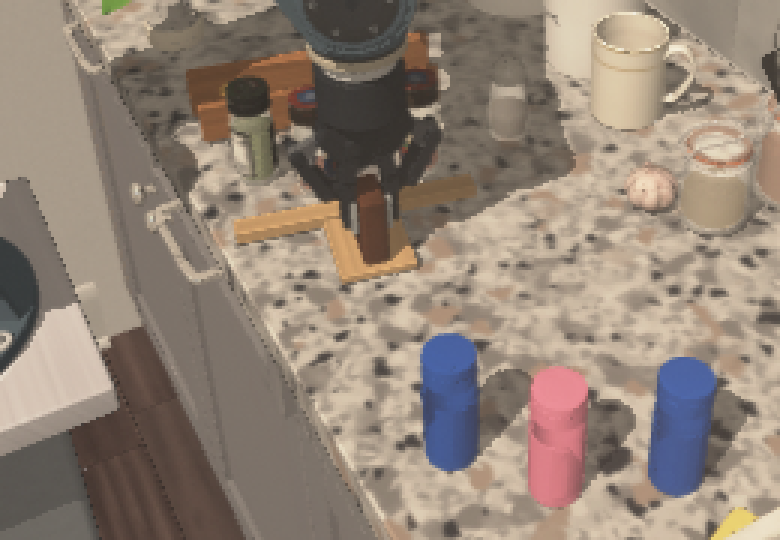

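The straightedge is held level with its edge parallel to the rail, about 25 mm short of the jars. I'll set it down lightly, then push slowly while logging force.

```bash
python3 - <<'E'
from h import *
np.set_printoptions(precision=3,suppress=True)
z=.0605
while F(3)[2]<-1.8 and z>.0572:
    z-=.0003;r.move_linear(pose(-.145,z),vel=.01)
print("z",z,F(5))
open("z.txt","w").write(str(z))
for e in(-.125,-.11,-.095,-.08,-.07,-.062,-.056):
    r.move_linear(pose(e,z),vel=.03);f=F(3);print(e,np.round(f[:3],2),f[3])
    if f[0]<-7: break
e0=e
while e0<-.046:
    e0+=.001;r.move_linear(pose(e0,z),vel=.01);f=F(3);print(round(e0,4),np.round(f[:3],2),f[3])
    if f[0]<-6: break
print(r.current_t(),r.current_tool_pos())
px,P,T=grab("wrist");save("w3",px);np.savez("w30.npz",px=px,P=P,T=T)
E
```

```text
z 0.058099999999999985 (np.float64(0.13371806160307795), np.float64(0.7909026007155832), np.float64(2.235500845318893), array([ 0.025,  0.194, -0.04 ]))
-0.125 [4.11 0.03 6.14] [ 0.605 -0.173  0.003]
-0.11 [ 1.83 -0.35  5.44] [ 0.201 -0.056  0.053]
-0.095 [ 1.28 -0.62  5.86] [0.178 0.006 0.061]
-0.08 [ 0.88 -0.47  5.94] [ 0.119 -0.022  0.058]
-0.07 [ 1.44 -0.43  5.45] [0.191 0.002 0.03 ]
-0.062 [ 0.97 -0.    5.78] [0.178 0.022 0.051]
-0.056 [ 1.52 -0.3   5.52] [0.155 0.009 0.02 ]
-0.055 [-2.12 -0.52  6.05] [-0.333  0.157  0.05 ]
-0.054 [-3.58 -0.22  5.43] [-0.507  0.139 -0.004]
-0.053 [-4.82 -0.04  5.89] [-0.578  0.167 -0.003]
-0.052 [-4.43  0.23  5.84] [-0.599  0.184 -0.004]
-0.051 [-4.88 -0.08  5.98] [-0.597  0.185 -0.032]
-0.05 [-4.86  0.24  5.74] [-0.577  0.171  0.015]
-0.049 [-4.34  0.03  5.79] [-0.606  0.162 -0.008]
-0.048 [-4.58  0.08  5.94] [-0.612  0.198 -0.028]
-0.047 [-4.91  0.19  5.89] [-0.607  0.187  0.01 ]
-0.046 [-5.03 -0.28  6.6 ] [-0.655  0.214 -0.024]
18.6583 [ 0.415 -0.031  0.058]
```

View pics/w3.png

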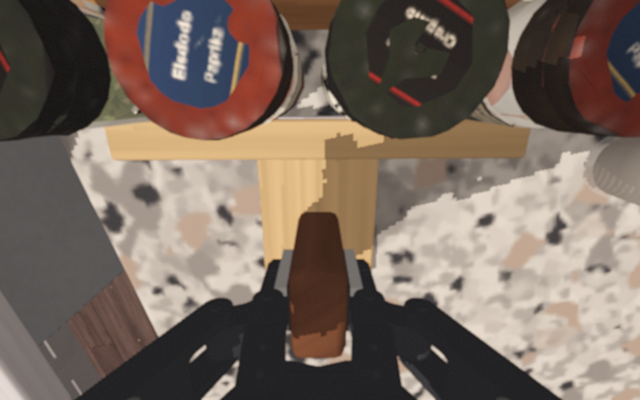

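The wrist view shows all four caps (top, x 40-640) abutting the edge, still upright, with the grip held at (318,285). Force is only sliding friction so far, so there is no bar contact yet. I'll take off some down-pressure and feel for the bar (expected slope 2 N/mm).

```bash
python3 - <<'E'
from h import *
np.set_printoptions(precision=3,suppress=True)
e=-.046;z=.0581
for _ in range(5):
    if F(4)[2]<1: break
    z+=.0001;r.move_linear(pose(e,z),vel=.01);r.sleep(.1)
print("z",z,F(4));open("z.txt","w").write(str(z))
hist=[]
while e<-.028:
    e+=.0005;r.move_linear(pose(e,z),vel=.006);f=F(6);hist.append(f[0]);p=r.current_tool_pos()
    print(round(e*1e3,1),round(((p[:2]-o)@xr+.075)*1e3,2),np.round(f[:3],2),f[3])
    if f[0]<-8.5: break
print(r.current_t())
E
```

```text
z 0.058300000000000005 (np.float64(-3.5785788277888098), np.float64(-1.4823362033443737), np.float64(-0.43001988723930396), array([-0.539, -0.114, -0.065]))
-45.5 -45.45 [-2.   -0.66 -0.83] [-0.404 -0.062 -0.057]
-45.0 -44.97 [-1.94 -0.29 -0.69] [-0.382  0.035 -0.02 ]
-44.5 -44.51 [-3.36  0.79 -0.41] [-0.506  0.176 -0.009]
-44.0 -44.02 [-4.41  0.68 -0.39] [-0.72   0.311 -0.068]
-43.5 -43.55 [-5.08  0.84 -0.36] [-0.86   0.312 -0.08 ]
-43.0 -43.14 [-6.01  0.22  0.1 ] [-1.007  0.36  -0.159]
-42.5 -42.68 [-7.1   0.59  0.59] [-1.177  0.381 -0.188]
-42.0 -42.25 [-7.99  0.36  1.25] [-1.348  0.436 -0.226]
-41.5 -41.81 [-9.2   0.13  1.25] [-1.492  0.482 -0.253]
22.825
```

Bar contact came at e ≈ -45 mm, with a 2 N/mm slope as specified. It has given about 3.2 mm at about 7 N. The moment about z (-0.25 Nm) says the far end bears more, so I'll null it with a tiny yaw trim so the whole row loads evenly.

```bash
python3 - <<'E'
from h import *
np.set_printoptions(precision=3,suppress=True)
z=.0583;em=o-.0415*xr
for k in range(1,11):
    p=psi-np.radians(.12*k);x=np.array([np.cos(p),np.sin(p)])
    r.move_linear([*(em-.075*x),z],quat(p),vel=.005);f=F(8)
    print(k*.12,np.round(f[:3],2),f[3])
    if f[3][2]>-.04: break
open("psi.txt","w").write(str(p))
print(r.current_t(),r.current_tool_pos())
for n in("side","top"):
    px,P,T=grab(n);np.savez(n+"1.npz",px=px,P=P,T=T)
    save(n+"1c",cv2.resize(px[150:300,180:380] if n=="side" else px[160:270,220:360],None,fx=3.9,fy=3.9,interpolation=cv2.INTER_CUBIC))
E
```

```text
0.12 [-8.22 -0.11  0.99] [-1.435  0.411 -0.159]
0.24 [-7.92 -0.47  0.52] [-1.363  0.34  -0.033]
23.5917 [ 0.416 -0.026  0.058]
```

View pics/side1c.png

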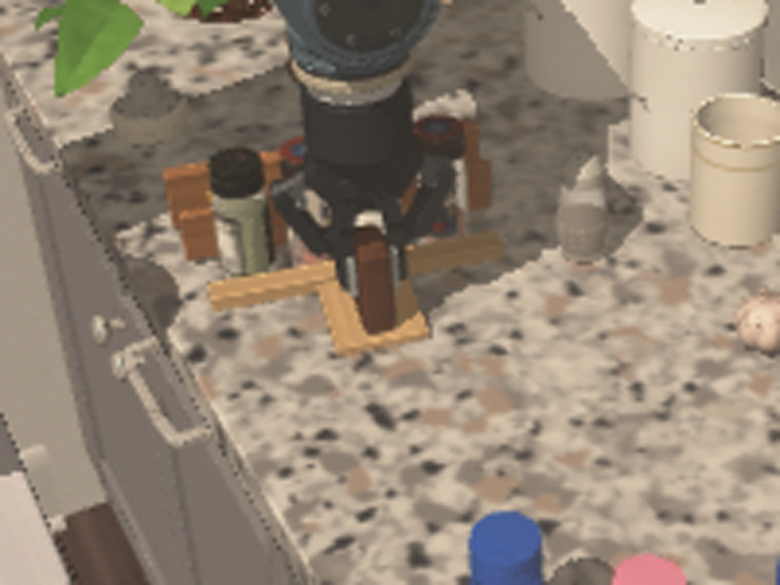

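Balanced: moment -0.03 Nm, about 6 N on the bar, jars upright, and the straightedge flat along the row (crop (360,285)). I'll press 0.5 mm more, then ease off until the push vanishes, seat the straightedge, release and back off.

```bash
python3 - <<'E'
from h import *
np.set_printoptions(precision=3,suppress=True)
z=.0583;p=float(open("psi.txt").read());x=np.array([np.cos(p),np.sin(p)]);q=quat(p)
def go(e,z,v=.006): r.move_linear([*(o+e*xr-.075*x),z],q,vel=v)
go(-.041,z);f=F(8);print("press",np.round(f[:3],2),f[3]);r.sleep(.3)
e=-.041
while e>-.047:
    e-=.0005;go(e,z);f=F(5);print(round(e*1e3,1),np.round(f[:3],2),f[3])
    if f[0]>-.7: break
for _ in range(4):
    if F(4)[2]>-1: break
    z-=.0001;go(e,z)
print("seat",z,F(4))
r.set_gripper(.75);r.sleep(.2);print("open",F(4))
t=r.current_tool_pos();r.move_linear([t[0],t[1],.20],vel=.1)
r.move_linear([.36,-.12,.36],vel=.2)
px,P,T=grab("wrist");np.savez("w40.npz",px=px,P=P,T=T);save("w4",px)
print(r.current_t(),F(4)[:3])
E
```

```text
press [-9.36 -0.22  1.29] [-1.62   0.421 -0.012]
-41.5 [-6.2  -0.58 -0.02] [-1.117  0.213 -0.02 ]
-42.0 [-4.16 -0.81 -1.28] [-0.75   0.038 -0.014]
-42.5 [-1.89 -0.79 -2.09] [-0.427 -0.052 -0.011]
-43.0 [-0.81 -0.02 -2.32] [-0.213 -0.01  -0.   ]
-43.5 [ 0.04 -0.14 -2.71] [-0.07  -0.005 -0.008]
seat 0.05809999999999999 (np.float64(0.6170759060532904), np.float64(1.3756170380158392), np.float64(3.043635550837309), array([0.113, 0.275, 0.019]))
open (np.float64(-0.07366218636840094), np.float64(-0.0031190230347839343), np.float64(0.20573263674052647), array([ 0.013,  0.039, -0.018]))
30.2833 (np.float64(-0.18129617720124264), np.float64(-0.0860629995766786), np.float64(-0.27105960856728295))
```

View pics/w4.png

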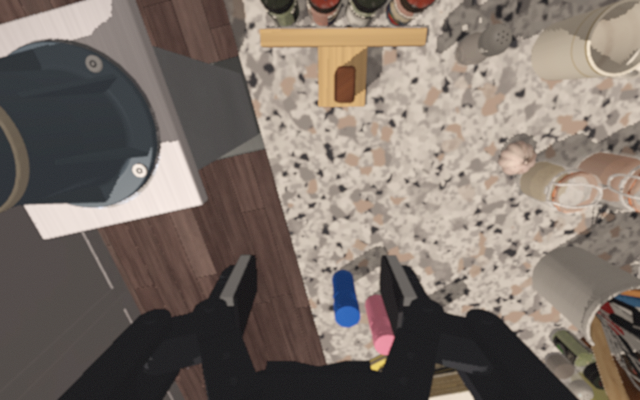

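Released; the straightedge lies flat (343,45) along the four jars. One more look from over the row to verify the geometry.

```bash
python3 - <<'E'
from fit import *
r.move_linear([.38,-.0,.40],vel=.2);px,P,T=grab("wrist");np.savez("w50.npz",px=px,P=P,T=T)
save("w5",px)
P,C=cloud(names=("w5",));L=np.c_[(P[:,:2]-o)@xr,(P[:,:2]-o)@yr]*1000;Z=P[:,2]*1000;wood=(C[:,0]-C[:,2]>40)
s=wood&(abs(L[:,1])<120)&(Z>42)&(Z<65)&(L[:,0]>-20)&(L[:,0]<25);q=L[s]
for a,b in((-120,-60),(-60,0),(0,60),(60,120)):
    k=(q[:,1]>a)&(q[:,1]<b);print("bar front",a,np.percentile(q[k,0],8) if k.sum()>5 else None)
for y in(-78,-24,25,78):
    k=(Z>97)&(Z<118)&(abs(L[:,1]-y)<26)&(abs(L[:,0]+24)<30);e,rad=cv2.minEnclosingCircle(L[k].astype(np.float32));print("jar",np.round(e,1),round(rad,1),np.median(Z[k]))
s=wood&(abs(L[:,1])<125)&(Z>9)&(Z<25)&(L[:,0]>-90)&(L[:,0]<-35);q=L[s]
b=np.arange(-100,101,25);hi=[np.percentile(q[abs(q[:,1]-c)<8,0],97) if (abs(q[:,1]-c)<8).sum()>5 else np.nan for c in b];print("edge front",np.round(hi,1),q[:,1].min(),q[:,1].max(),np.median(Z[s]))
print(r.current_t())
E
```

```text
bar front -120 -5.399621930637492
bar front -60 -1.7356273437180105
bar front 0 -1.6100652347695035
bar front 60 -2.70252093221131
jar [-23.  -77.7] 20.1 106.0445194545442
jar [-23.  -23.9] 20.2 106.14831735084748
jar [-23.3  25.6] 20.1 106.045116699343
jar [-23.3  78.6] 20.3 106.06242144464717
edge front [-49.7 -43.5 -44.9 -47.9 -43.4 -49.5 -43.3 -44.7 -45.6] -116.41933301476938 112.309776000966 14.518225726561695
31.1917
```

View pics/w5.png

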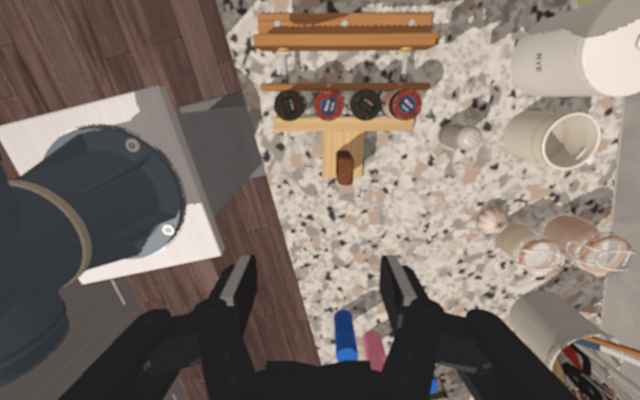

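The jars are collinear within 0.3 mm, the edge touches their fronts, and the bystanders look unmoved. Handing in.

```bash
python3 -c "
from h import *
print(r.current_t());r.hand_in()"
```

```text
31.1917
the job is handed in; nothing more can be done
```

The job is done and handed in at 31.2 s of the 54 s allowed. The four jars stand in one straight row against the sprung rail, with the straightedge released and flat along their front.

- **Push:** I felt the bar at about -45 mm edge position, and the force then rose at about 2 N/mm as specified. I trimmed the yaw by 0.24° until the moment about z was near zero, so the whole row bore evenly. At most the bar gave about 3.5 mm under roughly 7 N. The wrist read 9.4 N, of which I take about 2 N as sliding friction.
- **Release:** I eased off until the push read about 0 N, then opened the gripper and moved clear.
- **Last checks:** In the final wrist view the jars are upright, their tops level within 0.1 mm and their centres in line within 0.3 mm. The edge lies at about -43.4 mm, touching the jar fronts at about -43.5 mm. The shaker, garlic and mug look unmoved by eye; I did not measure them again.
- **What disagreed:**
  - The fixed cameras and the wrist camera differed by about 3–4 mm in world x; I used the wrist camera throughout.
  - The straightedge pressed down on the worktop with about 6 N during the first part of the slide; I corrected that before bar contact.
  - The bar appears to sit 1–2 mm in from its rest position, which would be friction holding the row lightly against it. The last bar and edge fits scatter by several millimetres near the jars, so that figure is only rough.

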